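# Hold the tea strainer ready over the tasting bowl

## Task

I am about to pour: take the tea strainer with the wooden handle out of its drip pot, carry it over the row of three tins, higher than their tops, and hold it level over the empty bowl on the round wooden coaster, centred, with the bottom of the strainer about one centimetre above the bowl's rim. The strainer must not touch the bowl, and the tins and the other bowls stay where they stand. Finish while still holding the strainer steady there: do not put it down or let go.

Things in the scene. Friction and masses are not known exactly. Their poses are not given: they have to be found in the camera images.
- strainer: Tea strainer, 90 g: perforated steel bowl 59 mm wide, flat lip 77 mm across, its top 34.5 mm above the bottom, wire ear to 50 mm along +x, dark wooden handle along -x. Origin: bottom centre of the strainer bowl, its lowest point; z up. At the start it hangs level in the drip pot, lip on the pot's rim, handle free in the air, its mid-height 48 mm above the worktop.
- strainer_foot (a point): The lowest point of the strainer bowl, on its axis (the same point as the strainer's origin).
- strainer_grip (a point): A good place to grip the handle: 80 mm from the strainer's axis along its -x, at mid-height of the handle, 34 mm above the strainer's bottom. The straight handle is 13 mm wide and 11 mm high; its wood runs from 58 to 136 mm from the axis.
- drip_pot: White porcelain drip pot that stands fast, 86 mm wide at the foot, 80 mm at the rim, 45 mm high, inner width 70 mm at the rim; the strainer hangs in it and lifts straight up. Origin: centre of its underside. It stands left or right of the tins.
- target_bowl: Empty white porcelain tasting bowl, 88 mm wide, 52 mm high, loose, upright on the round wooden coaster on the other side of the tins. Origin: centre of its underside, 8 mm above the worktop.
- target_rim (a point): Centre of that bowl's mouth, at the height of its rim (52 mm above its origin, 60 mm above the worktop).
- coaster: Round wooden coaster, fast, 112 mm across, 8 mm thick, under the bowl to be used; no other bowl has one. Origin: centre of its underside.
- round_tin: Round printed tin, 103 mm wide, 124 mm high, loose, the middle one of the row of three tins. Origin: centre of its underside. The row runs along its x axis, about straight ahead from the robot: the kraft tin about 104 mm nearer to the robot, the caddy about 110 mm farther.
- kraft_tin: Brown box-shaped tin, 62 x 97 mm (across the row), 118 mm high, loose. Origin: centre of its underside.
- caddy: Green square tin, 73 x 65 mm, 91 mm high, loose, lid shut. Origin: centre of its underside.
- other_bowl_a: Bystander: an empty white bowl, 88 mm wide, 52 mm high, on the bare worktop. Origin: centre of its underside.
- other_bowl_b: Bystander: another such empty bowl on the bare worktop. Origin: centre of its underside.
There are look-alikes about, which are no part of the job. What is meant by the coaster is not pink or purple, and is the larger of those in its own colour.

How it is judged (in metres and radians):
On the way, in this order (a step that is already met when the one before it is completed fails the run):
1. the strainer is held in the gripper, lifted clear of the drip pot (contact force between the fingers and strainer above 0.5 N and height (world z) of strainer_foot above 0.055 m and contact force between strainer and drip_pot below 0.05 N), for 0.1 s.
2. the held strainer passes over the row of tins (contact force between the fingers and strainer above 0.5 N and height (world z) of strainer_foot above 0.095 m and y of strainer_foot in the frame of round_tin between -0.05 and 0.05 m and x of strainer_foot in the frame of round_tin between -0.17 and 0.17 m), for 0.02 s.
At the end, for the whole second after the job is handed in: At the end the gripper still holds the strainer at rest, touching nothing else: its lowest point 3 to 22 mm above the rim of the bowl on the coaster and within 12 mm of the bowl's axis, the strainer level within 8 degrees, the bowl upright on its coaster (contact force between the fingers and strainer above 0.5 N and horizontal distance between strainer_foot and target_rim below 0.012 m and z of strainer_foot in the frame of target_rim between 0.003 and 0.022 m and angle between strainer's own z axis and vertical below 0.14 rad and contact force between strainer and target_bowl below 0.05 N and linear speed of strainer below 0.02 m/s and horizontal distance between target_bowl and coaster below 0.02 m and angle between target_bowl's own z axis and vertical below 0.08 rad); the arm keeps its last pose, push and grip.
It fails at once if the strainer touches the bowl on the coaster (contact force between strainer and target_bowl above 0.3 N).
It fails at once if the bowl on the coaster is shifted by more than 8 mm (distance of target_bowl from where it was at the start of the episode above 0.008 m).
It fails at once if a tin is shifted by more than 8 mm or struck by the strainer (distance of any of round_tin, kraft_tin, caddy from where it was at the start of the episode above 0.008 m or contact force between strainer and round_tin above 0.5 N or contact force between strainer and kraft_tin above 0.5 N or contact force between strainer and caddy above 0.5 N).
It fails at once if another bowl is shifted by more than 8 mm (distance of any of other_bowl_a, other_bowl_b from where it was at the start of the episode above 0.008 m).
It also fails if it takes over 48 s, if anything falls off the work surface, if the arm or the gripper's body presses on something with over 40 N, if the wrist force passes 120 N, or if a joint passes its speed limit or range.

## Robot

A 6-joint arm with a two-finger parallel gripper is mounted at the origin on a cart in front of the work surface, level with it; the furniture and walls round the work are solid. World frame = base frame: x ahead of the robot, y to its left, z up, the work surface at z = 0. Lengths are in mm, angles in rad, forces in N, time in s.
With the tool pointing down it reaches from about 300 to 775 mm from the base axis. Payload 14.6 kg.
Tool frame: the origin (TCP) lies between the finger pads; the fingertips stand manip.tip_reach ahead of it and the grasp point (between the pads) lies 5 mm behind it (manip.tip_reach is the distance from the TCP to the fingertips, in mm); z points along the fingers, y is the line along which they close (so a half turn about z gives the same grasp; the last joint's range is limited). The gripper opens to 94 mm and grips with 3 to 60 N. Pads are 16 mm wide; open, the fingers measure 119 mm over their backs; the gripper's body (75 mm by 177 mm) begins 78 mm behind the grasp point.
Start: joints at [1.041, 0.3, 1.521, -0, 1.321, -0.067], TCP at [245.546, 492.134, 219.446] pointing down, gripper open.
Joint ranges: [-3.03, 3.03], [-0.79, 2.21], [0.23, 2.52], [-1.04, 4.18], [0, 3.07], [-2.55, 2.55]. Speed limits (rad/s): [2.22, 2.22, 2.57, 3.14, 3.14, 3.14].

## Interface

Orientations are given as [roll, pitch, yaw] about the fixed x, y, z axes, in that order (R = Rz(yaw) Ry(pitch) Rx(roll)).
In Python, from cell import manip gives the robot as it stands. The module is installed in compiled form; this text tells all that it offers.
- The arm moves only by the shell command python3 -m creep 'ROWS' [FORCE]. ROWS is JSON, a list of rows, each a list of 3 entries, a list of its own where there are three numbers: the opening, from -1 (shut) to 1 (fully open), then the shift along the tool's x, y, z in cm, then the turn about the tool's z in units of 5 degrees (1.0 is 5 degrees). In form: [[grip, [tx, ty, tz], roll], ...]. A call has 1 to 12 rows; each row is the pose to reach, as a shift and turn from the pose commanded when the call began, along the tool's axes at that moment; what a row does not reach only later rows make up. A row lasts 1/10 s, in which the tool goes at most 50 mm and 8.59 degrees, less where a joint would pass 70% of its speed; a pose out of reach is approached as far as the arm can. A call with a gripper value outside its range is refused whole. The fingers move at their own pace and stop on an object; FORCE is the grip in N (left out, the last holds). Time passes only in rows, so rows that repeat a pose let the fingers close. It gives the time, the measured TCP pose, the force, the opening and the grip force at its end, in the units of the state.
- manip.read_state(): the state, without advancing time (a new reading comes with each control period).
- manip.camera(name): name is "scene" or "side" or "wrist"; returns the picture (400x640x3 uint8, red, green, blue); there is no depth.
- manip.camera_params(name): a dict with "fovy" (degrees; the focal length in pixels is half the picture's height over the tangent of half this angle, whatever the lens; pixels are square), "cx", "cy" (the principal point, pixels), "k1" (the pictures are not rectified: a ray, as slopes to the right and down, at radius r is drawn at 1 + k1 r^2 times it, then the intrinsics apply), "origin" and "attitude" of the camera in the world. Camera axes: x right, y down, z forward; pixel columns grow to the right and rows downward; lengths in mm; the calibration is good to about 2 mm. A picture is of the moment at which its call begins: read the wrist's pose just before it. camera_params takes no time and is no camera call; for the wrist camera it gives the pose at the moment of the call.
- manip.sign_off(): hands the job in; it is judged then, once.
The state is a dict: "clock": time; "joints": joint angles; "qd": joint speeds; "effort": joint torques, N m; "eef_pos": TCP position; "eef_rot": TCP orientation; "wrist_force": force on the tool from outside, world axes, zero at the start; "moment": the same for the moment, N m; "finger_gap": finger opening in mm; "finger_force": force on a finger pad.
Only numpy, scipy, OpenCV 4.12 (cv2) and the standard library are available. Lean on these libraries where they do the work, as an engineer would, in place of code of your own. Each camera call takes 0.05 s, during which the arm holds its last target. There are 200 camera calls.

## Working session

There is one attempt and no reset: what is moved stays moved. The work goes in short steps, Python scripts to look and compute and a shell command to move; the robot and the scene stay as the last step left them, time stands still between calls to the robot, and variables do not carry over. Pictures are saved under pics/ and viewed, at most 10 in all, crops included, and the job is handed in when it is done.

```bash
mkdir -p pics; cat > h.py <<'E'
import numpy as np, cv2
from cell import manip
def snap(n,f):
    p=manip.camera_params(n); im=manip.camera(n); cv2.imwrite(f'pics/{f}.png',im[:,:,::-1]); return im,p
E
python3 - <<'E'
from h import *
print(manip.read_state(), manip.tip_reach)
for n in ("scene","side","wrist"):
    im,p=snap(n,n+"0"); print(n,p)
E
```

```text
{'clock': 0.0, 'joints': array([ 1.04141801e+00,  3.00485402e-01,  1.52159358e+00, -4.14781292e-06,
        1.32066509e+00, -6.65682124e-02]), 'qd': array([-0.00284756,  0.00098892,  0.00069463, -0.00221435, -0.00020413,
        0.00068574]), 'effort': array([ 9.24946153e-05, -5.31798184e+01, -3.52744710e+01,  7.07867648e-02,
        2.43159255e-02, -1.38384867e-04]), 'eef_pos': array([245.4202026 , 491.93641858, 218.87317945]), 'eef_rot': array([-3.14044351e+00, -7.25829170e-05,  2.67878353e+00]), 'wrist_force': array([ 0.03749555, -0.3501125 ,  1.09743258]), 'moment': array([ 0.00758486, -0.02234854, -0.02114806]), 'finger_force': 0.0, 'finger_gap': 93.59319345408115} 14.0
scene {'fovy': 42.388553774455076, 'cx': 322.65329604377996, 'cy': 207.46607180918056, 'k1': 0.0013858735015817583, 'origin': array([-494.26579721, -587.30597016,  983.05382186]), 'attitude': array([-2.20672624,  0.00477008, -1.03450426])}
side {'fovy': 44.18438717149461, 'cx': 312.9233074330471, 'cy': 200.0817035751745, 'k1': -0.025977516615506093, 'origin': array([  254.92231421, -1312.79203535,   979.13225665]), 'attitude': array([-2.15453668, -0.0165345 , -0.22047287])}
wrist {'fovy': 66.99348754409229, 'cx': 324.6788100309165, 'cy': 203.01606602902112, 'k1': -0.05249448577644794, 'origin': array([175.98449012, 526.72327522, 383.98509548]), 'attitude': array([2.87508075e+00, 6.25862778e-04, 1.10781161e+00])}
```

View pics/scene0.png

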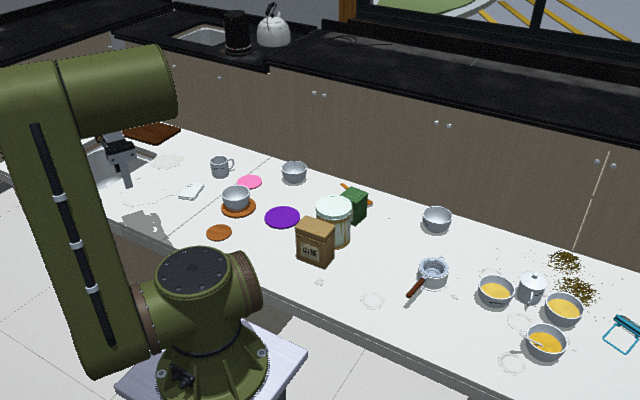

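View pics/side0.png

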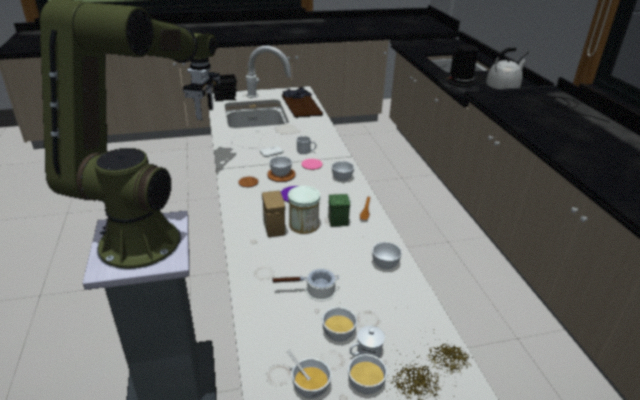

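View pics/wrist0.png

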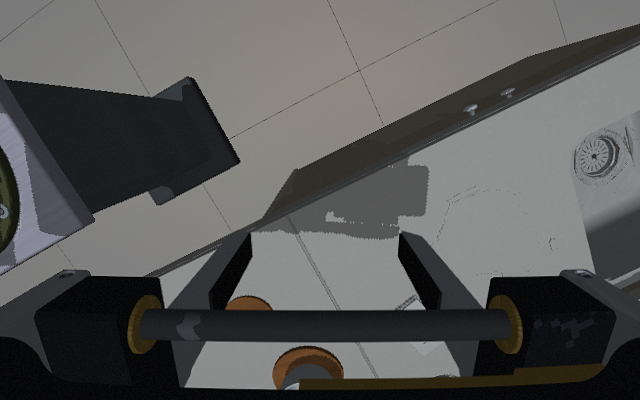

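The scene view shows the strainer at about (433,270) with its handle to (408,295), on the right of the tins, which stand at (315,243), (334,222) and (355,207).

Coaster candidates:
- Orange-brown large at (238,207), with a bowl on it
- Orange-brown small at (219,232), with no bowl
- Purple at (282,217)
- Pink at (250,182)

The one meant is (238,207): it is not pink or purple, and it is the larger of the two brown ones. I'll confirm it in a crop and measure.

```bash
cat >> h.py <<'E'
from scipy.spatial.transform import Rotation as Ro
def K(p):
    f=200/np.tan(np.radians(p['fovy'])/2); return np.array([[f,0,p['cx']],[0,f,p['cy']],[0,0,1]])
def D(p): return np.array([p['k1'],0,0,0,0.])
def RR(p): return Ro.from_euler('xyz',p['attitude']).as_matrix()
def ray(p,uv):
    n=cv2.undistortPoints(np.float64(uv).reshape(-1,1,2),K(p),D(p)).reshape(-1,2)
    return np.c_[n,np.ones(len(n))]@RR(p).T
def plane(p,uv,z):
    d=ray(p,uv); o=p['origin']; return (o+d*((z-o[2])/d[:,2])[:,None])
def proj(p,X):
    R=RR(p); return cv2.projectPoints(np.float64(X).reshape(-1,3),cv2.Rodrigues(R.T)[0],-R.T@p['origin'],K(p),D(p))[0].reshape(-1,2)
E
python3 - <<'E'
from h import *
cr=[]
for n,boxes in (("scene",[(190,150,310,250),(385,235,465,305)]),("side",[(235,140,365,240),(260,255,350,305)])):
    p=manip.camera_params(n); im=cv2.imread(f'pics/{n}0.png'); hsv=cv2.cvtColor(im,cv2.COLOR_BGR2HSV)
    m=cv2.inRange(hsv,(5,140,60),(16,255,255)); c,_=cv2.findContours(m,0,1)
    for k in c:
        if cv2.contourArea(k)>15:
            P=plane(p,k.reshape(-1,2),8); mn,mx=P[:,:2].min(0),P[:,:2].max(0)
            print(n,'orange',cv2.boundingRect(k),P.mean(0).round(),(mn).round(),(mx).round())
    for (x0,y0,x1,y1) in boxes:
        cr.append(cv2.resize(im[y0:y1,x0:x1],(400,300),interpolation=cv2.INTER_CUBIC))
cv2.imwrite('pics/crop1.png',np.vstack([np.hstack(cr[:2]),np.hstack(cr[2:])]))
E
```

```text
scene orange (407, 278, 17, 18) [ 461. -299.    8.] [ 423. -307.] [ 500. -290.]
scene orange (207, 225, 24, 16) [374. 297.   8.] [338. 261.] [411. 335.]
scene orange (222, 199, 33, 19) [494. 315.   8.] [453. 274.] [561. 378.]
scene orange (123, 122, 57, 22) [729. 945.   8.] [662. 856.] [ 810. 1050.]
scene orange (339, 0, 17, 22) [2609. 1078.    8.] [2381.  967.] [2849. 1234.]
side orange (361, 198, 8, 21) [761.  29.   8.] [730. -24.] [790.  93.]
side orange (240, 178, 17, 8) [379. 290.   8.] [349. 263.] [410. 318.]
side orange (269, 171, 25, 10) [509. 303.   8.] [463. 274.] [559. 346.]
```

View pics/crop1.png

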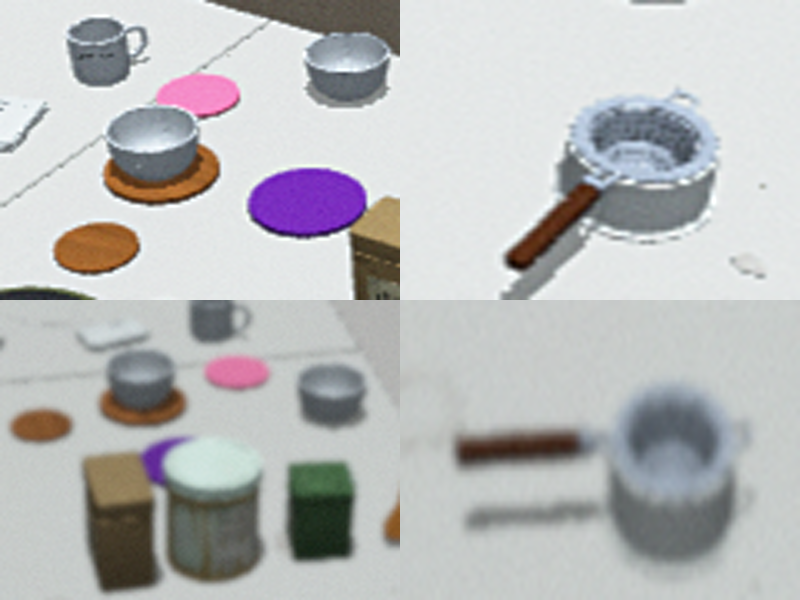

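The crop confirms it: the bowl stands on the larger wooden coaster at scene (238,205). The small wooden disc at (219,232) is bare. The strainer in the drip pot is at (433,270).

```bash
python3 - <<'E'
from h import *
def best(P):
    (c,r)=cv2.minEnclosingCircle(np.float32(P[:,:2])); return np.round(c,1),round(r,1)
for n,cb,hb,lip,bw in (("scene",(215,195,262,222),(400,272,426,302),(570,97,720,180,385,235,5,4.2857),(107,103,200,155,190,150,3.333,3)),("side",(262,165,300,185),(270,272,306,288),(613,388-300,733,495-300,260,255,4.444,6),(107,350-300,175,405-300,235,140,3.077,3))):
    p=manip.camera_params(n); hsv=cv2.cvtColor(cv2.imread(f'pics/{n}0.png'),cv2.COLOR_BGR2HSV)
    m=cv2.inRange(hsv,(3,100,40),(18,255,255)); 
    def box(b): k=np.zeros_like(m); k[b[1]:b[3],b[0]:b[2]]=m[b[1]:b[3],b[0]:b[2]]; return np.argwhere(k)[:,::-1].astype(float)
    print(n,'coaster',best(plane(p,box(cb),8)))
    h=box(hb) if n=="scene" else np.argwhere(cv2.inRange(hsv,(0,70,20),(20,255,160))[hb[1]:hb[3],hb[0]:hb[2]])[:,::-1]+[hb[0],hb[1]]
    H=plane(p,h,48)[:,:2]; c=H.mean(0); u,s,v=np.linalg.svd(H-c); d=v[0]*np.sign(v[0][0]); t=(H-c)@d
    print('handle',c.round(1),'dir deg',np.degrees(np.arctan2(d[1],d[0])).round(1),'len',t.min().round(),t.max().round(),'axis',(c+97*d).round(),'grip',(c+17*d).round(1))
    off=400 if n=="scene" else 400
    a=lip; uv=[( (a[0]+a[2])/2-off)/ (5 if n=="scene" else 4.444)+a[4], ((a[1]+a[3])/2)/(4.2857 if n=="scene" else 6)+a[5]]
    print('lip ctr',plane(p,[uv],48.5).round(1))
    b=bw; uv=[(b[0]+b[2])/2/b[6]+b[4],(b[1]+b[3])/2/b[7]+b[5]]
    print('bowl rim',np.round(uv,1),plane(p,[uv],60).round(1))
# tins: scene
p=manip.camera_params("scene")
print('tins px base->', [plane(p,[u],z).round() for u,z in (((334,205),124),((315.5,226),118),((356,194),91),((294,168),52),((437,214),52))])
E
```

```text
scene coaster (array([506.3, 327.1]), 55.6)
handle [ 419.9 -310.6] dir deg -6.7 len -37.0 39.0 axis [ 516. -322.] grip [ 436.8 -312.6]
lip ctr [[ 511.8 -325.1   48.5]]
bowl rim [236.1 193. ] [[506.7 328.8  60. ]]
side coaster (array([510.3, 322.7]), 52.1)
handle [ 419.9 -311.7] dir deg -8.4 len -34.0 32.0 axis [ 516. -326.] grip [ 436.7 -314.2]
lip ctr [[ 515.1 -329.9   48.5]]
bowl rim [280.8 165.8] [[506.5 294.4  60. ]]
tins px base-> [array([[530., -11., 124.]]), array([[429., -11., 118.]]), array([[652., -18.,  91.]]), array([[732., 260.,  52.]]), array([[ 732., -250.,   52.]])]
```

```bash
cat >> h.py <<'E'
def go(x,y,z,yawdeg=None):
    "shift in tool cm and roll units from the measured pose"
    s=manip.read_state(); R=Ro.from_euler('xyz',s['eef_rot']).as_matrix()
    d=R.T@(np.array([x,y,z])-s['eef_pos'])/10
    yw=np.degrees(s['eef_rot'][2]); r=0 if yawdeg is None else -((yawdeg-yw+180)%360-180)/5
    print('clock',round(float(s['clock']),2),'pos',s['eef_pos'].round(1),'rot deg',np.degrees(s['eef_rot']).round(1),'-> shift cm',d.round(2),'roll',round(r,2))
E
python3 -m creep '[[1,[-4.4,-5.3,0],-0.3],[1,[-8.8,-10.6,0],-0.6],[1,[-13.2,-15.9,0],-0.9],[1,[-17.6,-21.2,0],-1.2],[1,[-22,-26.5,0],-1.6],[1,[-26.5,-31.7,0],-1.9],[1,[-31,-37,0],-2.2],[1,[-35,-42,0],-2.5],[1,[-39,-47,0],-2.9],[1,[-44,-53,0],-3.2],[1,[-48.5,-58,0],-3.5],[1,[-53,-63.5,0],-3.8]]'
python3 -c "
from h import *
go(437,-313,200,172.5)"
```

```text
clock: 1.35
eef_pos: [383.4, -94.0, 219.6]
eef_rot: [-3.142, 0.001, 3.011]
wrist_force: [0.9, 1.5, -0.6]
finger_gap: 94.0
finger_force: 0.0
clock 1.35 pos [383.4 -94.  219.6] rot deg [-180.     0.   172.5] -> shift cm [ -8.16 -21.01   1.97] roll 0.0
```

```bash
python3 -m creep '[[1,[-8.2,-21,2],0],[1,[-8.2,-21,2],0],[1,[-8.2,-21,2],0],[1,[-8.2,-21,2],0],[1,[-8.2,-21,2],0],[1,[-8.2,-21,2],0],[1,[-8.2,-21,2],0],[1,[-8.2,-21,2],0],[1,[-8.2,-21,2],0],[1,[-8.2,-21,2],0]]'
python3 -c "
from h import *
im,p=snap('wrist','wrist1'); np.save('w1.npy',p,allow_pickle=True)
go(437,-313,200,172.5)"
```

```text
clock: 2.35
eef_pos: [437.5, -310.0, 199.9]
eef_rot: [-3.141, 0.001, 3.011]
wrist_force: [-0.2, 0.1, 0.5]
finger_gap: 94.0
finger_force: 0.0
clock 2.4 pos [ 437.5 -310.2  199.8] rot deg [-180.     0.   172.5] -> shift cm [ 0.01 -0.29 -0.02] roll 0.01
```

View pics/wrist1.png

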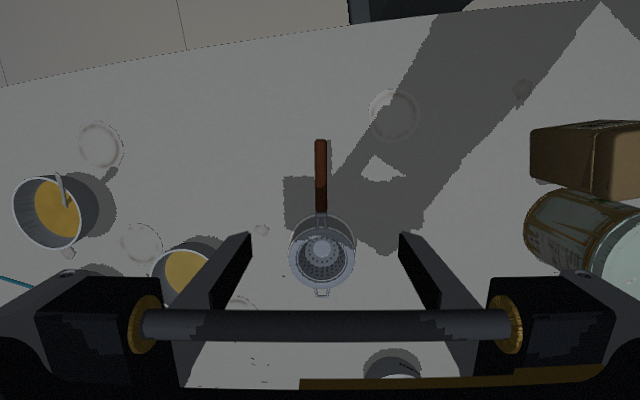

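The wrist view shows the handle from (320,140) to (321,213) between the open fingers, and the strainer bowl at about (322,250). I'll measure both from this view.

```bash
python3 - <<'E'
from h import *
p=np.load('w1.npy',allow_pickle=True).item(); hsv=cv2.cvtColor(cv2.imread('pics/wrist1.png'),cv2.COLOR_BGR2HSV)
h=np.argwhere(cv2.inRange(hsv,(0,90,30),(18,255,255))[130:225,300:340])[:,::-1]+[300,130]
H=plane(p,h,50)[:,:2]; c,(w,l),a=cv2.minAreaRect(np.float32(H)); m=H.mean(0); v=np.linalg.svd(H-m)[2][0]; v*=np.sign(v[0])
print('handle',np.round(c,1),m.round(1),round(w,1),round(l,1),np.degrees(np.arctan2(v[1],v[0])),'grip',(c+17*v).round(1),'axis',(c+97*v).round(1))
print('ear/lip', plane(p,[[322,291],[289,252],[355,252],[322,213]],48).round(1))
E
```

```text
handle [ 415.5 -311.7] [ 405.6 -310.4] 10.6 73.7 -8.115533414150375 grip [ 432.3 -314.1] axis [ 511.5 -325.4]
ear/lip [[ 553.4 -328.1   48. ]
 [ 498.6 -358.7   48. ]
 [ 508.4 -284.1   48. ]
 [ 457.3 -315.3   48. ]]
```

```bash
python3 -m creep '[[0.3,[0.2,-0.2,4],0.1],[0.0,[0.2,-0.2,8],0.1],[0.0,[0.2,-0.2,11],0.1],[0,[0.2,-0.2,11],0.1],[0,[0.2,-0.2,11],0.1],[0,[0.2,-0.2,11],0.1]]'
python3 -c "
from h import *
go(435,-314,43,172)"
```

```text
clock: 3.0
eef_pos: [435.9, -312.9, 91.5]
eef_rot: [-3.14, 0.002, 3.002]
wrist_force: [0.7, 0.3, -0.1]
finger_gap: 49.6
finger_force: 0.0
clock 3.0 pos [ 435.9 -312.9   91.5] rot deg [-1.799e+02  1.000e-01  1.720e+02] -> shift cm [ 0.09 -0.11  4.85] roll -0.0
```

```bash
python3 -m creep '[[0,[0.1,-0.1,1.5],0],[0,[0.1,-0.1,3],0],[0,[0.1,-0.1,4.7],0],[0,[0.1,-0.1,4.7],0],[0,[0.1,-0.1,4.7],0],[0,[0.1,-0.1,4.7],0]]'
python3 -c "
from h import *
im,p=snap('wrist','wrist2'); go(435,-314,43,172)
cv2.imwrite('pics/w2.png',im[:,:,::-1][60:400,160:500])"
```

```text
clock: 3.6
eef_pos: [434.6, -313.8, 44.0]
eef_rot: [-3.14, 0.002, 3.002]
wrist_force: [0.6, -0.2, -0.2]
finger_gap: 47.1
finger_force: 0.0
clock 3.65 pos [ 434.5 -313.7   43.8] rot deg [-1.799e+02  1.000e-01  1.720e+02] -> shift cm [-0.05 -0.02  0.08] roll -0.0
```

View pics/w2.png

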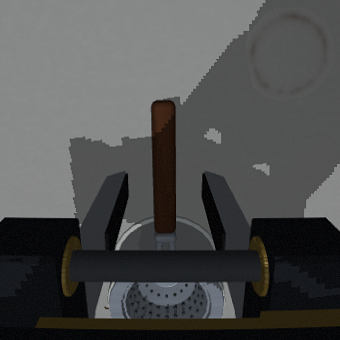

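The handle lies centred between the pads, at crop column 163. Next I close on it.

```bash
python3 -m creep '[[-0.5,[0,0,0.0],0],[-1,[0,0,0],0],[-1,[0,0,0],0],[-1,[0,0,0],0],[-1,[0,0,0],0],[-1,[0,0,0],0],[-1,[0,0,0],0],[-1,[0,0,0],0]]' 40
python3 -c "
from h import *
go(435,-314,43,172)"
```

```text
clock: 4.45
eef_pos: [434.0, -313.3, 42.5]
eef_rot: [-3.142, 0.0, 3.002]
wrist_force: [-0.7, 0.2, 0.3]
finger_gap: 12.6
finger_force: 40.0
clock 4.45 pos [ 434.  -313.3   42.5] rot deg [-180.    0.  172.] -> shift cm [-0.11 -0.06 -0.05] roll -0.0
```

Gripped, with a 12.6 mm gap on the 13 mm handle. Now I lift straight up to about 175.

```bash
python3 -m creep '[[-1,[0,0,-0.6],0],[-1,[0,0,-1.6],0],[-1,[0,0,-3.2],0],[-1,[0,0,-5],0],[-1,[0,0,-7],0],[-1,[0,0,-9],0],[-1,[0,0,-11],0],[-1,[0,0,-12.6],0],[-1,[0,0,-13.6],0],[-1,[0,0,-14],0],[-1,[0,0,-14],0],[-1,[0,0,-14],0]]'
python3 - <<'E'
from h import *
im,p=snap('wrist','wrist3'); im,q=snap('side','side3'); im2,s=snap('scene','scene3')
print(p)
go(430,323,182)
cv2.imwrite('pics/c3.png',np.hstack([cv2.resize(im[190:310,240:400,::-1],(400,300)),cv2.resize(im2[170:290,380:540,::-1],(400,300))]))
E
```

```text
clock: 5.65
eef_pos: [433.7, -313.1, 181.8]
eef_rot: [3.141, -0.001, 3.002]
wrist_force: [-0.1, -0.8, -0.3]
finger_gap: 13.0
finger_force: 40.0
{'fovy': 66.99348754409229, 'cx': 324.6788100309165, 'cy': 203.01606602902112, 'k1': -0.05249448577644794, 'origin': array([ 357.05398622, -302.04781144,  346.87467661]), 'attitude': array([ 2.87583903e+00, -7.86394691e-04,  1.43069004e+00])}
clock 5.8 pos [ 433.8 -313.1  181.8] rot deg [ 1.80e+02 -1.00e-01  1.72e+02] -> shift cm [9.250e+00 6.294e+01 2.000e-02] roll 0
```

View pics/c3.png

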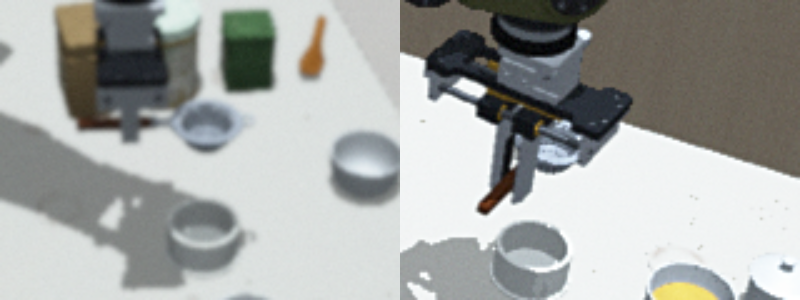

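The strainer is clear of the pot and hangs level. Now I carry it across at this height, with the foot at about 153 mm and the tins 124 mm high.

```bash
python3 -m creep '[[-1,[0.15,1,0],0],[-1,[0.4,2.5,0],0],[-1,[0.7,4.5,0],0],[-1,[1.1,7,0],0],[-1,[1.5,10,0],0],[-1,[2,13,0],0],[-1,[2.4,16,0],0],[-1,[2.9,19,0],0],[-1,[3.4,22,0],0],[-1,[3.8,25,0],0],[-1,[4.3,28,0],0],[-1,[4.7,31,0],0]]'
python3 -c "
from h import *
go(426,340,182,172)"
```

```text
clock: 7.0
eef_pos: [429.8, 2.3, 182.5]
eef_rot: [3.141, 0.0, 3.002]
wrist_force: [1.1, 0.9, -1.5]
finger_gap: 12.4
finger_force: 40.0
clock 7.0 pos [429.8   2.3 182.5] rot deg [180.   0. 172.] -> shift cm [ 5.07 33.39  0.05] roll 0.0
```

```bash
python3 - <<'E'
from h import *
# foot/lip check of the held strainer from wrist3 (handle end) for in-hand offset; tcp was (433.8,-313.1,181.8), yaw 172
p=dict(manip.camera_params('wrist')); p['origin']=np.array([357.05398622,-302.04781144,346.87467661]); p['attitude']=np.array([2.87583903,-7.86394691e-04,1.43069004])
hsv=cv2.cvtColor(cv2.imread('pics/wrist3.png'),cv2.COLOR_BGR2HSV)
h=np.argwhere(cv2.inRange(hsv,(0,90,25),(18,255,255))[100:330,290:350])[:,::-1]+[290,100]
P=plane(p,h,190)[:,:2]-[433.8,-313.1]; ex=-np.array([np.cos(np.radians(172)),np.sin(np.radians(172))]); ey=np.array([-ex[1],ex[0]])
a=P@ex; b=P@ey; print('handle rel tcp along',a.min(),a.max(),'axis at',a.min()+136,'lateral slope',np.polyfit(a,b,1))
E
```

```text
handle rel tcp along -56.91374009043269 40.91424446889176 axis at 79.0862599095673 lateral slope [-0.00063568  0.09942197]
```

```bash
python3 -m creep '[[-1,[0.4,3,0],0],[-1,[0.9,6,0],0],[-1,[1.4,9,0],0],[-1,[1.8,12,0],0],[-1,[2.3,15,0],0],[-1,[2.7,18,0],0],[-1,[3.2,21,0],0],[-1,[3.7,24,0],0],[-1,[4.1,27,0],0],[-1,[4.5,30,0],0],[-1,[4.8,32,0],0],[-1,[5,33.3,0],0]]'
python3 -m creep '[[-1,[0,0,0],0],[-1,[0,0,0],0],[-1,[0,0,0],0],[-1,[0,0,0],0]]'
python3 - <<'E'
from h import *
go(427,339.5,182,172)
im,p=snap('wrist','wrist4'); im2,q=snap('scene','scene4'); im3,r=snap('side','side4'); np.save('p4.npy',[p,q,r],allow_pickle=True)
cv2.imwrite('pics/c4.png',np.vstack([np.hstack([cv2.resize(im2[130:250,170:330,::-1],(400,300)),cv2.resize(im3[110:200,220:340,::-1],(400,300))]),np.hstack([cv2.resize(im[120:360,160:480,::-1],(400,300)),np.zeros((300,400,3),np.uint8)])]))
E
```

```text
clock: 8.2
eef_pos: [426.3, 338.7, 182.3]
eef_rot: [-3.142, -0.0, 3.003]
wrist_force: [0.2, -0.6, -0.8]
finger_gap: 12.6
finger_force: 40.0
clock: 8.6
eef_pos: [427.7, 336.3, 182.6]
eef_rot: [3.142, 0.0, 3.001]
wrist_force: [0.5, -0.1, -0.4]
finger_gap: 12.2
finger_force: 40.0
clock 8.6 pos [427.7 336.3 182.6] rot deg [180.    0.  171.9] -> shift cm [0.12 0.31 0.06] roll -0.01
```

View pics/c4.png

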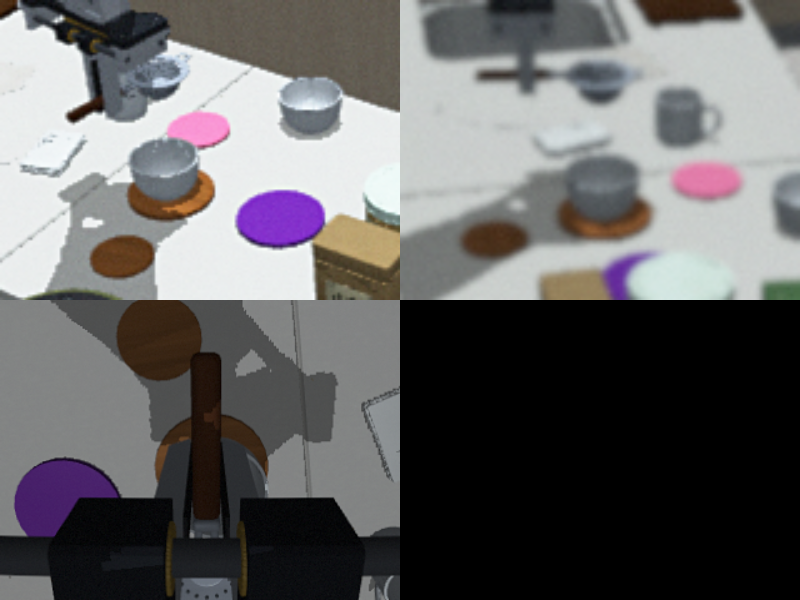

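The strainer is held level above the target bowl, which is at scene crop (165,165), and the way down is clear. Before descending I refine the bowl's centre with coaster circle fits and the rim.

```bash
python3 - <<'E'
from h import *
from scipy.optimize import least_squares
P=np.load('p4.npy',allow_pickle=True)
for n,p,b,pz in (('wrist',P[0],(270,190,390,300),8),('scene',P[1],(215,190,262,222),8),('side',P[2],(262,162,300,186),8)):
    hsv=cv2.cvtColor(cv2.imread(f'pics/{n}4.png'),cv2.COLOR_BGR2HSV)
    m=cv2.inRange(hsv,(4,110,35),(18,255,255)); k=np.zeros_like(m); k[b[1]:b[3],b[0]:b[2]]=m[b[1]:b[3],b[0]:b[2]]
    pts=np.argwhere(k)[:,::-1].astype(float)
    X=plane(p,pts,8)[:,:2]; X=X[np.linalg.norm(X-[507,326],axis=1)<66]
    h=cv2.convexHull(np.float32(X)).reshape(-1,2)
    h=h[np.abs(np.linalg.norm(h-[507,326],axis=1)-56)<8]
    s=least_squares(lambda c:np.linalg.norm(h-c,axis=1)-56,[507,326],loss='soft_l1'); print(n,len(h),s.x.round(1),'res',np.abs(s.fun).mean().round(1))
for i,uv in ((1,(236,192.4)),(2,(280.75,160.3))): print('rim',plane(P[i],[uv],60).round(1))
# strainer lip, in hand, lip z ~ 187.5
print('lip scene', plane(P[1],[(170+159/2.5,130+75/2.5)],187.5).round(1),'lip side',plane(P[2],[(220+(599-400)/3.333,110+75/3.333)],187.5).round(1))
E
```

```text
wrist 21 [508.8 330.6] res 1.3
scene 23 [506.8 328.5] res 1.2
side 20 [508.6 331.4] res 2.1
rim [[509.2 331.   60. ]]
rim [[513.3 337.1  60. ]]
lip scene [[500.6 316.3 187.5]] lip side [[508.6 317.1 187.5]]
```

```bash
python3 -m creep '[[-1,[0,0.2,0.4],0],[-1,[0,0.4,1],0],[-1,[0,0.5,2.2],0],[-1,[0,0.5,3.6],0],[-1,[0,0.5,5],0],[-1,[0,0.5,6.2],0],[-1,[0,0.5,6.8],0],[-1,[0,0.5,7],0],[-1,[0,0.5,7],0],[-1,[0,0.5,7],0],[-1,[0,0.5,7],0]]'
python3 - <<'E'
from h import *
go(428.4,341.3,100,172)
im2,q=snap('scene','scene5'); im3,r=snap('side','side5'); np.save('p5.npy',[q,r],allow_pickle=True)
a=cv2.resize(im2[165:225,205:269,::-1],(400,375),interpolation=cv2.INTER_CUBIC); b=cv2.resize(im3[135:195,250:314,::-1],(400,375),interpolation=cv2.INTER_CUBIC)
# predicted lip/rim circles
s=manip.read_state()
t=np.linspace(0,2*np.pi,80)
def C(c,r): return np.c_[c[0]+r*np.cos(t),c[1]+r*np.sin(t),np.full(80,c[2])]
e=s['eef_pos']; ax=[e[0]+79.9,e[1]-11.3,e[2]+6]
for img,p,o in ((a,q,(205,165)),(b,r,(250,135))):
    for c,R,col in ((ax,38.5,(0,0,255)),((508.3,330,60),44,(0,255,0))):
        cv2.polylines(img,[np.int32((proj(p,C(c,R))-o+.5)*6.25)],True,col,1)
cv2.imwrite('pics/c5.png',np.hstack([a,b]))
E
```

```text
clock: 9.85
eef_pos: [428.5, 342.1, 113.0]
eef_rot: [3.141, 0.001, 3.002]
wrist_force: [-0.3, -0.1, -0.6]
finger_gap: 12.7
finger_force: 40.0
clock 9.85 pos [428.5 342.1 113. ] rot deg [180.   0. 172.] -> shift cm [-0.   -0.08  1.3 ] roll -0.0
```

View pics/c5.png

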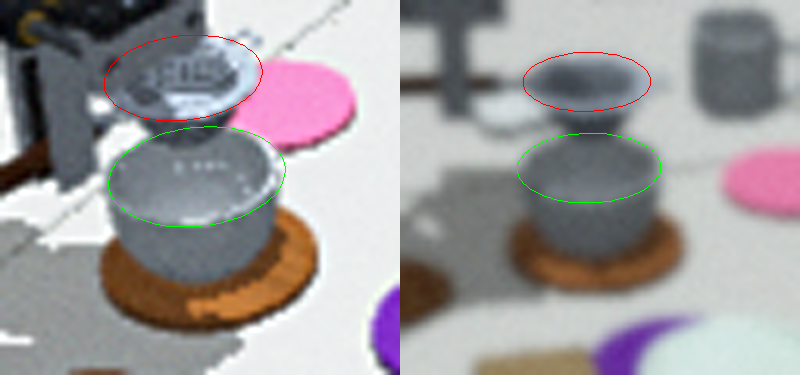

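The lip lies at scene crop (184,78) and the rim at (196,177). Both agree with the predicted circles to within about half a pixel (2 mm), so the strainer is centred. Now the last bit down.

```bash
python3 -m creep '[[-1,[0,-0.05,0.2],0],[-1,[0,-0.05,0.5],0],[-1,[0,-0.05,0.8],0],[-1,[0,-0.05,1.1],0],[-1,[0,-0.05,1.2],0],[-1,[0,-0.05,1.2],0],[-1,[0,-0.05,1.2],0],[-1,[0,-0.05,1.2],0],[-1,[0,-0.05,1.2],0],[-1,[0,-0.05,1.2],0]]'
python3 - <<'E'
from h import *
for i in range(4): go(428.4,341.3,100,172); manip.camera('wrist')
im2,q=snap('scene','scene6'); im3,r=snap('side','side6')
cv2.imwrite('pics/c6.png',np.hstack([cv2.resize(im2[165:225,205:269,::-1],(400,375),interpolation=cv2.INTER_CUBIC),cv2.resize(im3[135:195,250:314,::-1],(400,375),interpolation=cv2.INTER_CUBIC)]))
E
```

```text
clock: 10.95
eef_pos: [428.2, 341.4, 100.5]
eef_rot: [3.142, 0.0, 3.002]
wrist_force: [0.3, -0.7, -0.4]
finger_gap: 12.4
finger_force: 40.0
clock 10.95 pos [428.2 341.4 100.5] rot deg [180.   0. 172.] -> shift cm [-0.02 -0.01  0.05] roll -0.0
clock 11.0 pos [428.2 341.4 100.5] rot deg [180.   0. 172.] -> shift cm [-0.02 -0.01  0.05] roll -0.0
clock 11.05 pos [428.2 341.4 100.5] rot deg [180.   0. 172.] -> shift cm [-0.02 -0.01  0.05] roll -0.0
clock 11.1 pos [428.2 341.4 100.5] rot deg [180.   0. 172.] -> shift cm [-0.02 -0.01  0.05] roll -0.0
```

View pics/c6.png

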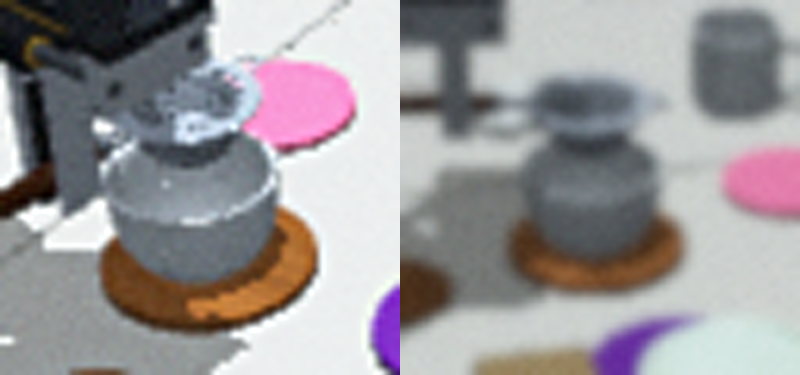

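The strainer is level just above the bowl's mouth: in the scene crop the lip is at (190,100) and the bowl at (195,180), unmoved. The arm is steady, so I hand in.

```bash
python3 -c "
from cell import manip
print(manip.sign_off())"
```

```text
the job is handed in; nothing more can be done
None
```

The job is handed in with the arm still holding the strainer level and steady over the bowl on the large wooden coaster, centred to within a few millimetres and about 1 cm above its rim by my measurements; no verdict came back.

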